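Put the marking-and-basting kit back into its tray

ROBOT

A 6-joint arm with a two-finger parallel gripper is mounted at the origin on a cart in front of the work surface, level with it; the furniture and walls round the work are solid. World frame = base frame: x ahead of the robot, y to its left, z up, the work surface at z = 0. Lengths are in m, angles in rad, forces in N, time in s.
With the tool pointing down it reaches from about 0.3 to 0.825 m from the base axis. Payload 5.4 kg.
Tool frame: the origin (TCP) lies at the very end of the fingers, on their centre line; the grasp point (between the pads) lies behind it (ctrl.grip_depth is the z of the grasp point in the tool frame, in m); z points along the fingers, y is the line along which they close (so a half turn about z gives the same grasp; the last joint's range is limited). The gripper opens to 92 mm and grips with 3 to 60 N. Pads are 20 mm wide; open, the fingers measure 128 mm over their backs; the gripper's body (75 mm by 189 mm) begins 69 mm behind the grasp point.
Start: joints at [0.936, 0.158, 1.597, -0, 1.386, -0.21], TCP at [0.237, 0.524, 0.176] pointing down, gripper open.
Joint ranges: [-2.91, 2.91], [-0.94, 2.29], [0.18, 2.7], [-1.29, 4.43], [0.17, 2.64], [-3, 3]. Speed limits (rad/s): [2.57, 2.57, 3.14, 3.14, 3.14, 3.14].

INTERFACE

Orientations are given as a unit quaternion [x, y, z, w].
In Python, from bench import ctrl, eyes, job gives the robot as it stands.
- The arm moves only by the tool carry_out, never from a script. Its arguments are lists of equal length, an entry for each row: "delta_rot": the turn, a rotation vector about the world's x, y, z in a scale on which 1.0 is pi rad, a list of three; "translation": the shift along the world's x, y, z in parts of the range, where 1.0 means 0.75 m, a list of three; "gripper": the opening, from 0 (shut) to 1 (fully open). A call has 1 to 20 rows; each row is the pose to reach, as a shift and turn from the pose commanded when the call began; what a row does not reach only later rows make up. A row lasts 1/12 s, in which the tool goes at most 41.7 mm and 7.16 degrees, less where a joint would pass 70% of its speed; a pose out of reach is approached as far as the arm can. Shift and turn numbers lie between -1 and 1, and a call with a number outside is refused. A call with a gripper value outside its range is refused whole. The fingers move at their own pace and stop on an object; "newtons" is the grip in N (left out, the last holds). Time passes only in rows, so rows that repeat a pose let the fingers close. It gives the time, the measured TCP pose, the force, the opening and the grip force at its end, in the units of the state.
- ctrl.get_state(): the state, without advancing time (a new reading comes with each control period).
- eyes.snapshot(name): name is "side" or "top" or "wrist"; returns the picture (384x512x3 uint8, red, green, blue); there is no depth.
- eyes.calibration(name): a dict with "camera_matrix" (3x3 intrinsics, pixels), "R" (3x3) and "t" (3): a world point X has camera coordinates R X + t. Camera axes: x right, y down, z forward; pixel columns grow to the right and rows downward; lengths in m; the calibration is good to about 2 mm. A picture is of the moment at which its call begins: read the wrist's pose just before it. calibration takes no time and is no camera call; for the wrist camera it gives the pose at the moment of the call.
- job.finish_job(): hands the job in; it is judged then, once.
The state is a dict: "t": time; "q": joint angles; "qd": joint speeds; "effort": joint torques, N m; "ee_pos": TCP position; "tool_rot": TCP orientation; "ft_force": force on the tool from outside, world axes, zero at the start; "wrist_torque": the same for the moment, N m; "grip_width": finger opening in m; "finger_force": force on a finger pad.
Only numpy, scipy, OpenCV 4.12 (cv2) and the standard library are available. Lean on these libraries where they do the work, as an engineer would, in place of code of your own. Each camera call takes 0.05 s, during which the arm holds its last target. There are 200 camera calls.

TASK

Put the marking-and-basting kit back into the tray, each piece down in its own pocket and resting flat on the pocket's floor: the thread spool upright in the narrow round well, the beeswax disc flat in the wide round well, the tailor's chalk flat in the rectangular pocket, turned to fit it, and the thimble, dome up, in the small square pocket. The rolled tape measure and the needle case do not belong in the tray: leave them where they lie.

Things in the scene. Friction and masses are not known exactly. Their poses are not given: they have to be found in the camera images.
- spool: Small thread spool, standing: 42 mm high, end flanges 26 mm across, with dark thread wound between. Origin: centre of its underside, z up along its axis. 20 to 35 g. All the things lie between two sewing machines some 0.3 m tall, which reach to y = -0.12 on the left and y = -0.53 on the right (x 0.3 to 0.6); come in from the front or from above them.
- beeswax: Plain, solid, amber-coloured beeswax disc lying flat: 39 mm across, 13 mm high, smooth top. Origin: centre of its underside, z up.
- needle_case: Look-alike of the chalk that stays where it is: a flat rectangular needle case with a raised border and a pale paper panel on top, 32 x 52 mm, 9 mm high. Origin: centre of its underside.
- thimble: Pale metal sewing thimble standing mouth down, dome up: 20 mm across at the foot, 18 mm in the upper part, 22 mm high. Origin: centre of its underside, z up.
- tape_measure: Look-alike of the beeswax that stays where it is: a rolled-up yellow tape measure lying flat, 49 mm across, 20 mm high, with spiral windings on top. Origin: centre of its underside.
- chalk: Plain flat piece of tailor's chalk, no panel on it, lying flat: 38 mm along its x, 49 mm along its y, 8 mm high. Origin: centre of its underside, z up.
- spool_block: Fixed white block, 66 x 66 x 11 mm, one of four set 2 x 2 (places vary, same yaw) in a low 144 mm square wooden tray, rim 10 mm above the table. Origin: centre of its underside, 4 mm above the table. Central narrow round well: 44 mm across, 5 mm deep, floor 6 mm above the origin, lined dark grey. For the spool.
- wax_block: Fixed white block, 66 x 66 x 11 mm, one of four set 2 x 2 (places vary, same yaw) in a low 144 mm square wooden tray, rim 10 mm above the table. Origin: centre of its underside, 4 mm above the table. Central wide round well: 54 mm across, 5 mm deep, floor 6 mm above the origin, lined dark grey. For the beeswax.
- chalk_block: Fixed white block, 66 x 66 x 11 mm, one of four set 2 x 2 (places vary, same yaw) in a low 144 mm square wooden tray, rim 10 mm above the table. Origin: centre of its underside, 4 mm above the table. Rectangular pocket, 51 mm along its x, 60 along its y, 5 deep, floor 6 mm above the origin; 34 mm finger gaps cut to the floor in both long sides (+x, -x). For the chalk, long side along y.
- thimble_block: Fixed white block, 66 x 66 x 11 mm, one of four set 2 x 2 (places vary, same yaw) in a low 144 mm square wooden tray, rim 10 mm above the table. Origin: centre of its underside, 4 mm above the table. Central small square pocket: 38 x 38 mm, 5 mm deep, floor 6 mm above the origin, lined dark grey. For the thimble.
Things that resemble listed ones, but are neither listed nor needed, are in the scene too. Of the things that look like the spool, the larger one is meant.

How it is judged:
By the outcome, as a careful person would: the job done as asked, in the order asked, and still so for the second after the job is handed in, with the robot touching nothing.
It also fails if it takes over 96 s, if anything falls off the work surface, if the arm or the gripper's body presses on something with over 40 N, if the wrist force passes 120 N, or if a joint passes its speed limit or range.

## Working session

There is one attempt and no reset: what is moved stays moved. The work goes in short steps, Python scripts to look and compute and a tool call to move; the robot and the scene stay as the last step left them, time stands still between calls to the robot, and variables do not carry over. Pictures are saved under pics/ and viewed, at most 14 in all, crops included, and the job is handed in when it is done.

Besides the shell and the picture viewer there is one more tool, called in YAML: its name, and indented under it one key for each argument. carry_out: Moves the arm, as the interface text tells. Its arguments: {"type":"object","properties":{"delta_rot":{"type":"array"},"translation":{"type":"array"},"gripper":{"type":"array"},"newtons":{"type":"number"}},"required":["delta_rot","translation","gripper"]}

```bash
mkdir -p pics; ls; python3 - <<'E'
from bench import ctrl,eyes,job
import cv2,numpy as np
for n in ("top","side"):
    im=eyes.snapshot(n); cv2.imwrite(f"pics/{n}0.png",cv2.resize(im[:,:,::-1],(800,600),interpolation=cv2.INTER_CUBIC)); np.save(f"{n}0.npy",im)
    c=eyes.calibration(n); print(n,c["camera_matrix"].tolist(),np.round(c["R"],3).tolist(),np.round(-c["R"].T@c["t"],3))
s=ctrl.get_state(); print(s["t"],s["ee_pos"],s["tool_rot"],s["grip_width"],ctrl.grip_depth)
E
```

```text
pics
top [[435.87871564559975, 0.0, 258.6351604728277], [0.0, 435.87871564559975, 191.06396865013545], [0.0, 0.0, 1.0]] [[-0.045, -0.999, 0.001], [-0.974, 0.043, -0.223], [0.223, -0.011, -0.975]] [ 0.339 -0.371  0.875]
side [[469.07324693491574, 0.0, 253.72602764347667], [0.0, 469.07324693491574, 193.07249589711665], [0.0, 0.0, 1.0]] [[0.191, 0.982, 0.013], [0.594, -0.105, -0.798], [-0.782, 0.16, -0.603]] [ 1.188 -0.482  0.562]
0.1 [0.23662181 0.52336903 0.17460677] [ 2.10810731e-01  9.77526516e-01 -7.81824753e-04 -3.67008803e-04] 0.0919046364935488 -0.0187
```

View pics/top0.png

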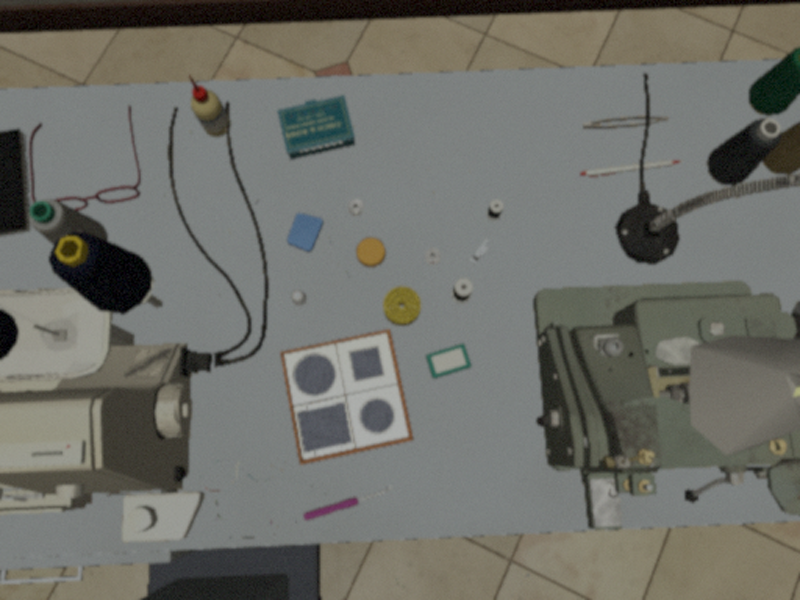

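View pics/side0.png

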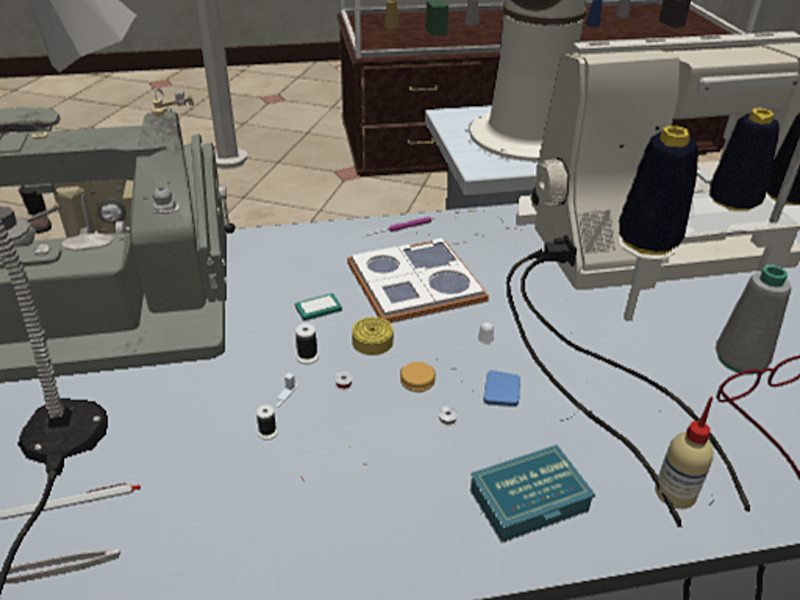

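The spool could be either of the two black ones: top (463,289) / side (305,343), or top (496,208) / side (265,420). The first looks larger in side even though it is farther away, so I choose it. The other pairs are:
- **Beeswax:** (371,251), plain amber. The tape measure is (402,306), with a spiral.
- **Chalk:** (305,231), plain blue. The needle case is (448,360), with a panel.
- **Thimble:** (298,297), domed. The bobbins are (356,206) and (433,256), and the presser foot is (482,249).

In the tray, the wells are wax (315,374), thimble (367,363), chalk (325,427) and spool (377,415).

```bash
cat > h.py <<'E'
import numpy as np,cv2
from bench import ctrl,eyes,job
def ray(c,uv,z):
    R,t,K=np.array(c["R"]),np.array(c["t"]),np.array(c["camera_matrix"])
    o=-R.T@t; d=R.T@np.linalg.inv(K)@np.array([uv[0],uv[1],1.]); return o+d*(z-o[2])/d[2]
def blob(mask,near,minA=8):
    n,l,s,c=cv2.connectedComponentsWithStats(mask.astype(np.uint8))
    k=[i for i in range(1,n) if s[i,4]>=minA]
    i=min(k,key=lambda i:np.hypot(*(c[i]-near)))
    cn=max(cv2.findContours((l==i).astype(np.uint8),0,cv2.CHAIN_APPROX_NONE)[0],key=len)
    return c[i],s[i,4],cn[:,0,:]
def rect(c,cn,z):
    P=np.array([ray(c,p,z)[:2] for p in cn],np.float32)
    return cv2.minAreaRect(P)
E
python3 - <<'E'
from h import *
im=np.load("top0.npy");c=eyes.calibration("top");hsv=cv2.cvtColor(im,cv2.COLOR_RGB2HSV)
H,S,V=[hsv[...,i].astype(int) for i in range(3)]
k=1/1.5625
for n,p in dict(spool=(463,289),wax=(371,251),chalk=(305,231),thim=(298,297),tape=(402,306),needle=(448,360),wellw=(315,374),wellt=(367,363),wellc=(325,427),wells=(377,415),table=(400,180),block=(340,350)).items():
    x,y=int(p[0]*k),int(p[1]*k);print(n,hsv[y-1:y+2,x-1:x+2].reshape(-1,3).mean(0).round())
def show(n,m,p,z):
    ce,A,cn=blob(m,np.array(p)*k);r=rect(c,cn,z)
    print(n,ce.round(1),A,"ctr",np.round(ray(c,ce,z)[:2],4),"rect",np.round(r[0],4),np.round(r[1],4),round(r[2],1))
show("wax",(H>8)&(H<22)&(S>110),(371,251),.013)
show("tape",(H>=22)&(H<35)&(S>110),(402,306),.02)
show("chalk",(H>100)&(S>110),(305,231),.008)
show("needle",(H>60)&(H<95)&(S>70),(448,360),.009)
dark=(V<115)
for n,p in dict(w=(315,374),t=(367,363),c=(325,427),s=(377,415)).items(): show("well "+n,dark,p,.010)
show("spool dark",V<70,(463,289),.035)
show("spool2 dark",V<70,(496,208),.03)
tray=(S<25)&(V>165); show("traywhite",tray,(346,396),.015)
cv2.imwrite("pics/crop.png",cv2.resize(im[110:300,170:340,::-1],None,fx=3.1,fy=3.1,interpolation=cv2.INTER_CUBIC))
E
```

```text
spool [ 25.  19. 115.]
wax [ 20. 154. 144.]
chalk [105. 100. 130.]
thim [ 51.   7. 141.]
tape [ 25.  89. 107.]
needle [ 29.  15. 153.]
wellw [112.  27.  96.]
wellt [110.  27.  95.]
wellc [112.  28.  95.]
wells [113.  23.  95.]
table [ 84.   8. 128.]
block [ 38.  10. 170.]
wax [237. 161.] 241 ctr [ 0.6019 -0.3394] rect [ 0.6019 -0.3395] [0.033  0.0344] 87.8
tape [256.9 195.1] 419 ctr [ 0.5265 -0.3773] rect [ 0.5259 -0.3774] [0.0442 0.0473] 87.5
chalk [ 91.4 180.1] 14 ctr [ 0.5758 -0.0396] rect [ 0.5752 -0.0399] [0.0109 0.0088] 33.6
needle [286.8 232.5] 98 ctr [ 0.4501 -0.4337] rect [ 0.454  -0.4334] [0.0303 0.0506] 14.5
well w [201.  239.5] 495 ctr [ 0.4436 -0.2625] rect [ 0.4437 -0.2626] [0.0486 0.0483] 25.0
well t [234.1 232.3] 314 ctr [ 0.4549 -0.3286] rect [ 0.4551 -0.3286] [0.0354 0.0351] 9.7
well c [207.  273.1] 735 ctr [ 0.3775 -0.2734] rect [ 0.3778 -0.2735] [0.0485 0.058 ] 9.5
well s [240.9 265.7] 325 ctr [ 0.3888 -0.3399] rect [ 0.3887 -0.3396] [0.0374 0.0384] 42.5
spool dark [293.9 189.7] 18 ctr [ 0.5309 -0.4507] rect [ 0.5307 -0.4508] [0.015  0.0059] 63.5
spool2 dark [315.3 136.7] 19 ctr [ 0.6414 -0.5019] rect [ 0.641  -0.5019] [0.0137 0.0068] 59.3
traywhite [208.6 257.4] 47 ctr [ 0.4073 -0.2776] rect [ 0.4071 -0.2776] [0.0043 0.0424] 11.5
```

View pics/crop.png

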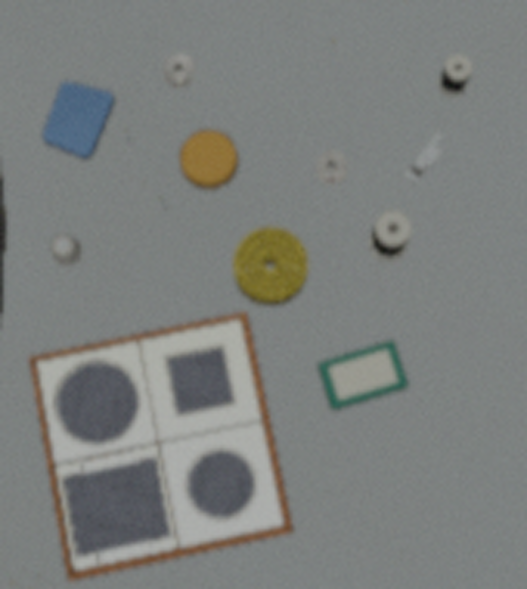

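The crop confirms the choices: plain amber disc, plain blue chalk, domed thimble, and the near spool at crop (392,230), which is larger than the one at (456,70).

```bash
python3 - <<'E'
from h import *
k=1/1.5625
c=eyes.calibration("top");im=np.load("top0.npy");im=cv2.GaussianBlur(im,(3,3),0);hsv=cv2.cvtColor(im,cv2.COLOR_RGB2HSV)
H,S,V=[hsv[...,i].astype(int) for i in range(3)]
def show(n,m,p,z):
    ce,A,cn=blob(m,np.array(p)*k);r=rect(c,cn,z)
    print(n,ce.round(1),A,"ctr",np.round(ray(c,ce,z)[:2],4),"rect",np.round(r[0],4),np.round(r[1],4),round(r[2],1))
show("chalk",(H>95)&(H<115)&(S>55),(305,231),.008)
show("wax",(H>8)&(H<24)&(S>80),(371,251),.013)
show("thim bright",(V>138)&(S<40),(298,297),.02)
show("spool top",(V>140)&(S<40),(463,286),.042)
show("spool dark",(V<90),(463,292),.021)
im=np.load("side0.npy");c=eyes.calibration("side");im=cv2.GaussianBlur(im,(3,3),0);hsv=cv2.cvtColor(im,cv2.COLOR_RGB2HSV)
H,S,V=[hsv[...,i].astype(int) for i in range(3)]
show("s chalk",(H>100)&(H<115)&(S>90),(502,386),.008)
show("s wax",(H>8)&(H<24)&(S>110),(418,373),.013)
show("s spool dark",(V<90),(305,343),.021)
show("s spool2 dark",(V<90),(265,420),.021)
E
```

```text
chalk [194.7 147.8] 368 ctr [ 0.6358 -0.252 ] rect [ 0.6356 -0.2519] [0.0371 0.0478] 69.7
wax [236.9 160.7] 261 ctr [ 0.6024 -0.3392] rect [ 0.6029 -0.3395] [0.0372 0.0365] 87.5
thim bright [189.5 188.6] 11 ctr [ 0.5459 -0.2423] rect [ 0.5461 -0.2423] [0.0059 0.0057] 42.7
spool top [296.6 182.5] 43 ctr [ 0.5436 -0.4562] rect [ 0.5437 -0.4561] [0.0168 0.0171] 42.7
spool dark [294.  189.9] 30 ctr [ 0.5337 -0.4523] rect [ 0.5335 -0.4521] [0.019  0.0075] 66.3
s chalk [321.  248.5] 401 ctr [ 0.6427 -0.2517] rect [ 0.6416 -0.2514] [0.0349 0.0492] 69.6
s wax [267.  240.5] 311 ctr [ 0.6125 -0.3392] rect [ 0.612  -0.3389] [0.0346 0.0429] 78.7
s spool dark [196.  221.6] 165 ctr [ 0.5508 -0.4543] rect [ 0.5506 -0.4543] [0.0212 0.0403] 85.2
s spool2 dark [170.4 271.7] 106 ctr [ 0.6638 -0.505 ] rect [ 0.6638 -0.5055] [0.0156 0.0233] 87.6
```

Careful with the scale: shifts go in shares of 0.75 m and turns go in shares of pi rad. That gives: -72 cm is -0.96, -68 cm is -0.9067, -1.15 rad is -0.3661.

carry_out:
  translation:
    - [0, 0, 0.04]
    - [0, -0.0267, 0.08]
    - [0, -0.0667, 0.1333]
    - [0, -0.1067, 0.1733]
    - [0, -0.16, 0.2133]
    - [0, -0.2133, 0.2533]
    - [0, -0.2667, 0.2933]
    - [0, -0.32, 0.2933]
    - [0, -0.3733, 0.2933]
    - [0, -0.4267, 0.2933]
    - [0, -0.48, 0.2933]
    - [0.0133, -0.5333, 0.2933]
    - [0.0267, -0.5867, 0.2933]
    - [0.04, -0.64, 0.2933]
    - [0.0533, -0.6933, 0.2933]
    - [0.0667, -0.7467, 0.2933]
    - [0.08, -0.8, 0.2933]
    - [0.0933, -0.8533, 0.2933]
    - [0.1067, -0.9067, 0.2933]
    - [0.12, -0.96, 0.2933]
  delta_rot:
    - [0, 0, 0]
    - [0, 0, -0.0318]
    - [0, 0, -0.0637]
    - [0, 0, -0.0955]
    - [0, 0, -0.1273]
    - [0, 0, -0.1592]
    - [0, 0, -0.191]
    - [0, 0, -0.2228]
    - [0, 0, -0.2546]
    - [0, 0, -0.2865]
    - [0, 0, -0.3183]
    - [0, 0, -0.3501]
    - [0, 0, -0.3661]
    - [0, 0, -0.3661]
    - [0, 0, -0.3661]
    - [0, 0, -0.3661]
    - [0, 0, -0.3661]
    - [0, 0, -0.3661]
    - [0, 0, -0.3661]
    - [0, 0, -0.3661]
  gripper: [1, 1, 1, 1, 1, 1, 1, 1, 1, 1, 1, 1, 1, 1, 1, 1, 1, 1, 1, 1]

```text
t: 1.77
ee_pos: [0.3204, -0.1735, 0.3952]
tool_rot: [0.709, 0.705, 0.0, 0.0]
ft_force: [1.2, 0.3, 0.3]
grip_width: 0.092
finger_force: 0.0
```

carry_out:
  translation:
    - [0.0267, -0.0267, 0]
    - [0.0533, -0.0533, 0]
    - [0.0933, -0.08, -0.0133]
    - [0.1333, -0.1067, -0.0267]
    - [0.1733, -0.1333, -0.0533]
    - [0.2133, -0.1733, -0.08]
    - [0.24, -0.2, -0.1067]
    - [0.2667, -0.2267, -0.1333]
    - [0.2667, -0.2267, -0.1333]
    - [0.2667, -0.2267, -0.1333]
    - [0.2667, -0.2267, -0.1333]
  delta_rot:
    - [0, 0, 0]
    - [0, 0, 0]
    - [0, 0, 0]
    - [0, 0, 0]
    - [0, 0, 0]
    - [0, 0, 0]
    - [0, 0, 0]
    - [0, 0, 0]
    - [0, 0, 0]
    - [0, 0, 0]
    - [0, 0, 0]
  gripper: [1, 1, 1, 1, 1, 1, 1, 1, 1, 1, 1]

```text
t: 2.68
ee_pos: [0.5206, -0.3409, 0.296]
tool_rot: [0.708, 0.706, 0.0, 0.0]
ft_force: [-0.3, -0.4, 0.4]
grip_width: 0.0917
finger_force: 0.0
```

```bash
python3 - <<'E'
from h import *
s=ctrl.get_state();print(s["t"],s["ee_pos"],s["tool_rot"],s["q"],s["ft_force"])
c=eyes.calibration("wrist");im=eyes.snapshot("wrist");np.save("w0.npy",im)
import pickle;pickle.dump(c,open("w0.pkl","wb"))
print(-c["R"].T@c["t"],np.round(c["R"],2).tolist())
cv2.imwrite("pics/w0.png",cv2.resize(im[:,:,::-1],(800,600)))
E
```

```text
2.6833 [ 0.52060994 -0.34089764  0.29601379] [7.08464868e-01 7.05746081e-01 2.14538810e-05 5.03639709e-06] [-7.73658166e-01  2.34379168e-01  1.27537310e+00  4.28459197e-05
  1.63182972e+00 -7.69810604e-01] [-0.31656592 -0.44331223  0.35168217]
[ 0.52063529 -0.27003321  0.50415139] [[1.0, -0.0, 0.0], [-0.0, -0.97, 0.25], [0.0, -0.25, -0.97]]
```

View pics/w0.png

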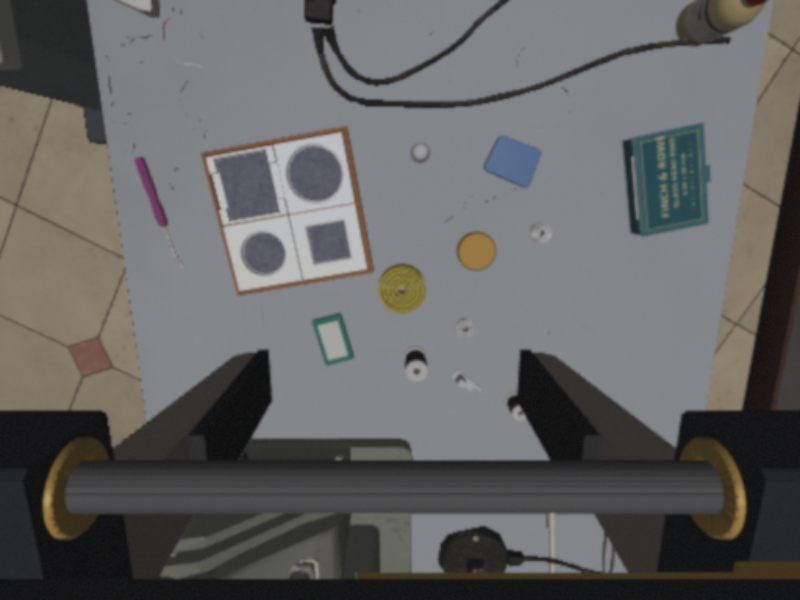

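The wrist view shows all the pieces: spool (416,368), wax (477,251), chalk (513,161), thimble (420,152), and the tray at about (288,210). Next I measure them.

```bash
python3 - <<'E'
from h import *
import pickle
k=1/1.5625
c=pickle.load(open("w0.pkl","rb"));im=cv2.GaussianBlur(np.load("w0.npy"),(3,3),0);hsv=cv2.cvtColor(im,cv2.COLOR_RGB2HSV)
H,S,V=[hsv[...,i].astype(int) for i in range(3)]
def show(n,m,p,z):
    ce,A,cn=blob(m,np.array(p)*k);r=rect(c,cn,z)
    print(n,ce.round(1),A,"ctr",np.round(ray(c,ce,z)[:2],4),"rect",np.round(r[0],4),np.round(r[1],4),round(r[2],1))
show("chalk",(H>95)&(H<118)&(S>70),(513,161),.008)
show("wax",(H>8)&(H<22)&(S>110),(477,251),.013)
for v in (150,160): show("thim bright",(V>v)&(S<40),(420,150),.02)
for v in (150,160): show("spool top",(V>v)&(S<40),(417,371),.042)
show("spool dark",(V<70),(416,355),.03)
for n,p in dict(w=(315,173),t=(328,242),c=(247,187),s=(263,253)).items(): show("well "+n,V<118,p,.0125)
E
```

```text
chalk [328.  102.7] 721 ctr [ 0.6372 -0.2491] rect [ 0.6368 -0.2489] [0.0358 0.0471] 69.0
wax [304.5 160.2] 413 ctr [ 0.6039 -0.3356] rect [ 0.6039 -0.3355] [0.0338 0.0352] 45.6
thim bright [268.9  96.1] 22 ctr [ 0.5468 -0.2398] rect [ 0.5469 -0.2397] [0.0056 0.0059] 89.8
thim bright [188.5 141.3] 3513 ctr [ 0.4249 -0.3049] rect [ 0.4182 -0.2985] [0.1302 0.1299] 9.6
spool top [266.2 237.5] 72 ctr [ 0.5432 -0.4533] rect [ 0.5429 -0.4534] [0.0171 0.0176] 43.4
spool top [300.3 246.1] 9 ctr [ 0.5974 -0.4682] rect [ 0.5977 -0.468 ] [0.0034 0.0048] 89.7
spool dark [265.4 227.8] 58 ctr [ 0.5424 -0.4414] rect [ 0.5423 -0.4413] [0.018  0.0098] 5.8
well w [201.1 110.7] 866 ctr [ 0.4449 -0.26  ] rect [ 0.4447 -0.26  ] [0.0481 0.0485] 89.7
well t [209.9 154.5] 506 ctr [ 0.4557 -0.3261] rect [ 0.4556 -0.3264] [0.0353 0.035 ] 9.5
well c [158.  117.9] 1215 ctr [ 0.379  -0.2702] rect [ 0.3784 -0.271 ] [0.049  0.0575] 9.4
well s [168.4 161.8] 508 ctr [ 0.3901 -0.3373] rect [ 0.3901 -0.3376] [0.0383 0.0393] 86.6
```

```bash
python3 - <<'E'
from h import *
import pickle
c=pickle.load(open("w0.pkl","rb"));im=np.load("w0.npy")
for p in [(452,372),(462,375),(456,384),(466,390),(482,389),(472,378),(465,327),(517,407)]: print(p,np.round(ray(c,np.array(p)/1.5625,.006),3))
for p in [(542,285),(411,440),(340,440)]: print(p,np.round(ray(c,np.array(p)/1.5625,.05),3))
cv2.imwrite("pics/c1.png",cv2.resize(im[195:275,240:345,::-1],None,fx=6,fy=6,interpolation=cv2.INTER_CUBIC))
E
```

```text
(452, 372) [ 0.584 -0.469  0.006]
(462, 375) [ 0.595 -0.472  0.006]
(456, 384) [ 0.589 -0.483  0.006]
(466, 390) [ 0.6   -0.49   0.006]
(482, 389) [ 0.618 -0.489  0.006]
(472, 378) [ 0.606 -0.476  0.006]
(465, 327) [ 0.597 -0.418  0.006]
(517, 407) [ 0.657 -0.511  0.006]
(542, 285) [ 0.662 -0.364  0.05 ]
(411, 440) [ 0.538 -0.526  0.05 ]
(340, 440) [ 0.465 -0.525  0.05 ]
```

View pics/c1.png

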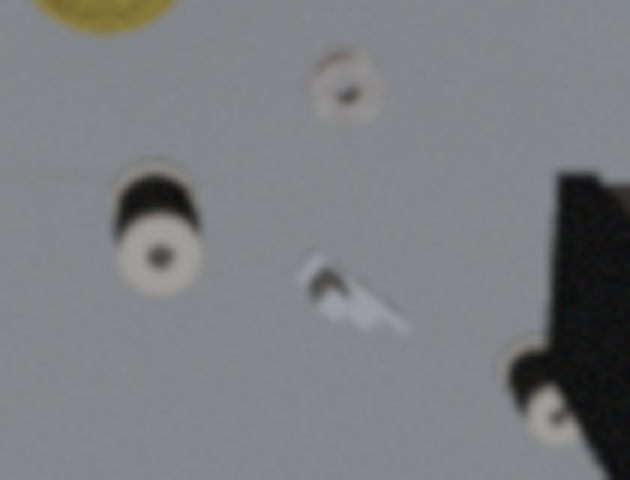

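In the tool's units: -23 cm is -0.3067, -22.5 cm is -0.3, 0.26 rad is 0.0828.

carry_out:
  translation:
    - [0.0067, -0.04, -0.0133]
    - [0.0133, -0.08, -0.04]
    - [0.0227, -0.12, -0.08]
    - [0.0307, -0.152, -0.12]
    - [0.0307, -0.152, -0.16]
    - [0.0307, -0.152, -0.2]
    - [0.0307, -0.152, -0.24]
    - [0.0307, -0.152, -0.28]
    - [0.0307, -0.152, -0.3]
    - [0.0307, -0.152, -0.3067]
    - [0.0307, -0.152, -0.3067]
    - [0.0307, -0.152, -0.3067]
  delta_rot:
    - [0, 0, 0.0318]
    - [0, 0, 0.0637]
    - [0, 0, 0.0828]
    - [0, 0, 0.0828]
    - [0, 0, 0.0828]
    - [0, 0, 0.0828]
    - [0, 0, 0.0828]
    - [0, 0, 0.0828]
    - [0, 0, 0.0828]
    - [0, 0, 0.0828]
    - [0, 0, 0.0828]
    - [0, 0, 0.0828]
  gripper: [0.44, 0.44, 0.44, 0.44, 0.44, 0.44, 0.44, 0.44, 0.44, 0.44, 0.44, 0.44]

```text
t: 3.73
ee_pos: [0.5448, -0.4563, 0.0685]
tool_rot: [0.611, 0.792, -0.0, 0.002]
ft_force: [-0.3, -0.0, 0.9]
grip_width: 0.0406
finger_force: 0.0
```

```bash
python3 - <<'E'
from h import *
s=ctrl.get_state();print(s["t"],s["ee_pos"],s["tool_rot"],s["grip_width"],s["ft_force"])
im=eyes.snapshot("wrist")
cv2.imwrite("pics/w1.png",cv2.resize(im[:,:,::-1],(600,450)))
E
```

```text
3.7333 [ 0.54481652 -0.45627262  0.06846392] [ 6.10999768e-01  7.91628184e-01 -4.30642693e-04  1.97901183e-03] 0.04064657243062269 [-0.32159078 -0.03230592  0.90761506]
```

View pics/w1.png

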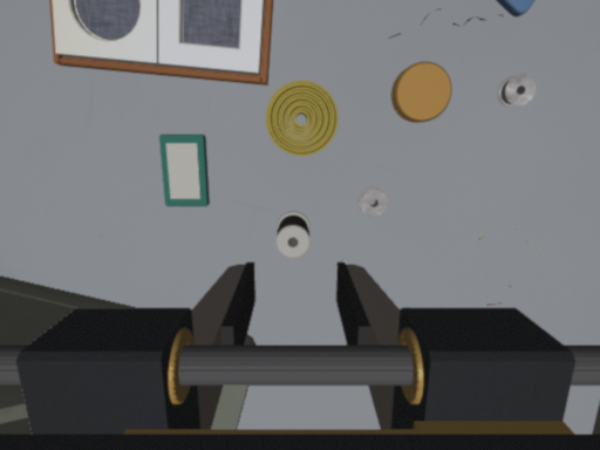

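The spool at (293,238) sits between the fingers on their centre line, so I descend and grip.

In the tool's units: -6.3 cm is -0.084, -6.2 cm is -0.0827.

carry_out:
  translation:
    - [0, 0.0013, -0.0267]
    - [0, 0.0013, -0.0533]
    - [0, 0.0013, -0.0747]
    - [0, 0.0013, -0.0827]
    - [0, 0.0013, -0.084]
    - [0, 0.0013, -0.084]
    - [0, 0.0013, -0.084]
    - [0, 0.0013, -0.084]
    - [0, 0.0013, -0.084]
    - [0, 0.0013, -0.084]
    - [0, 0.0013, -0.084]
    - [0, 0.0013, -0.084]
  delta_rot:
    - [0, 0, 0]
    - [0, 0, 0]
    - [0, 0, 0]
    - [0, 0, 0]
    - [0, 0, 0]
    - [0, 0, 0]
    - [0, 0, 0]
    - [0, 0, 0]
    - [0, 0, 0]
    - [0, 0, 0]
    - [0, 0, 0]
    - [0, 0, 0]
  gripper: [0.44, 0.44, 0.44, 0.44, 0.44, 0.44, 0.1, 0.1, 0.1, 0.1, 0.1, 0.1]
  newtons: 12

```text
t: 4.78
ee_pos: [0.544, -0.4553, 0.0041]
tool_rot: [0.611, 0.792, -0.001, 0.001]
ft_force: [-1.8, -0.2, 4.6]
grip_width: 0.0091
finger_force: 2.6
```

```bash
python3 - <<'E'
from h import *
s=ctrl.get_state();print(s["t"],s["ee_pos"],s["grip_width"],s["finger_force"],s["ft_force"])
im=eyes.snapshot("wrist");a=cv2.resize(im[100:,:,::-1],(512,284));b=eyes.snapshot("side")[190:290,130:300,::-1]
b=cv2.resize(b,(512,301),interpolation=cv2.INTER_CUBIC)
cv2.imwrite("pics/m1.png",np.vstack([a,b]))
E
```

```text
4.7833 [ 0.54397127 -0.45525394  0.0040941 ] 0.00905159889304418 2.617442651098827 [-1.77529306 -0.17088691  4.61350049]
```

View pics/m1.png

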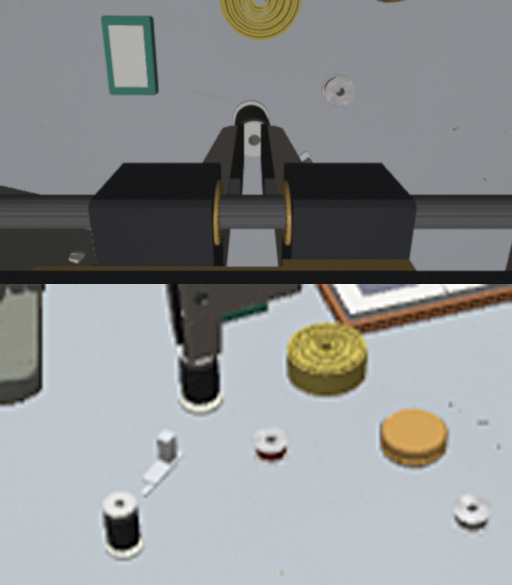

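The fingers shut to 9 mm without holding the spool, which still stands at its place. I project the TCP into both views to see where the tips really are.

```bash
cat >> h.py <<'E'
def proj(c,X):
    p=np.array(c["camera_matrix"])@(np.array(c["R"])@np.array(X)+np.array(c["t"])); return p[:2]/p[2]
E
python3 - <<'E'
from h import *
s=ctrl.get_state();T=s["ee_pos"];q=s["tool_rot"]
from scipy.spatial.transform import Rotation as Ro
R=Ro.from_quat(q).as_matrix();print(R.round(3).tolist(),s["q"])
out=[]
for n,(x0,y0,w,h) in dict(wrist=(190,150,140,100),side=(150,170,100,71)).items():
    c=eyes.calibration(n);im=eyes.snapshot(n)[:,:,::-1]
    f=700/w;v=cv2.resize(im[y0:y0+h,x0:x0+w],None,fx=f,fy=f,interpolation=cv2.INTER_CUBIC)[:300 if n=="side" else 290]
    v=cv2.resize(im[y0:y0+h,x0:x0+w],(560,290),interpolation=cv2.INTER_CUBIC)
    for X,col in [(T,(0,0,255)),(T+np.array([0,0,.0187]),(0,255,0)),([.5433,-.4545,.042],(255,0,0)),([.5433,-.4545,0],(255,255,0))]:
        p=proj(c,X);cv2.circle(v,(int((p[0]-x0)*560/w),int((p[1]-y0)*290/h)),3,col,-1)
    out.append(v)
cv2.imwrite("pics/m2.png",np.vstack(out))
E
```

```text
[[-0.253, 0.967, 0.0], [0.967, 0.253, -0.002], [-0.002, -0.0, -1.0]] [-8.66300198e-01  6.55314777e-01  1.29925020e+00 -9.68721574e-04
  1.18529202e+00 -1.12193607e+00]
```

View pics/m2.png

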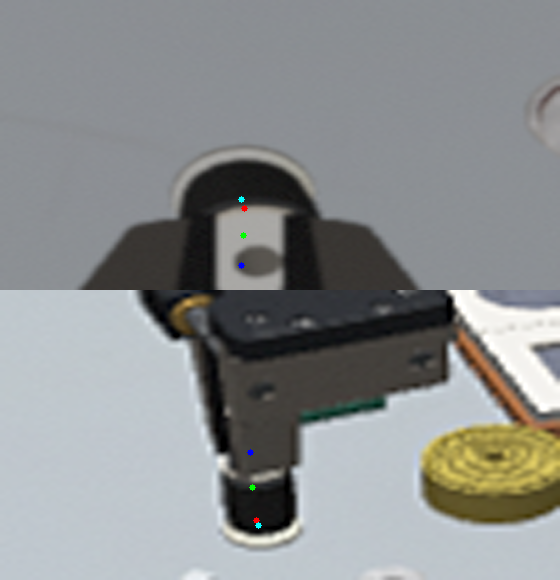

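```bash
python3 - <<'E'
from h import *
s=ctrl.get_state();T=s["ee_pos"]
c=eyes.calibration("side");n=np.array([.967,.253,0])
for off in (.0045,.0135,.0225,.03):
    P=[]
    for uv in [(191.4,213.3),(203.2,213.5)]:
        a=ray(c,uv,.0);b=ray(c,uv,.1);l=((T@n+off)-a@n)/((b-a)@n);P.append(a+l*(b-a))
    print(off,np.round(P,4).tolist(),np.linalg.norm(P[0]-P[1]))
c=eyes.calibration("wrist");print("cam to tcp",np.array(c["R"])@T+c["t"])
for z in (0,.01,.02,.03,.04):
  print(z,[proj(c,T+np.array([0,0,z])+o*n+f*np.array([-.253,.967,0])).round(1).tolist() for o in (-.0045,.0045,) for f in (.01,)])
E
```

```text
0.0045 [[0.5501, -0.4611, 0.0403], [0.5447, -0.4404, 0.0325]] 0.02282778340894116
0.0135 [[0.5595, -0.4614, 0.048], [0.5541, -0.441, 0.0403]] 0.022491842552397872
0.0225 [[0.5689, -0.4617, 0.0557], [0.5636, -0.4416, 0.0481]] 0.022155901695854633
0.03 [[0.5767, -0.462, 0.0621], [0.5715, -0.4421, 0.0545]] 0.021875950982068605
cam to tcp [-0.00064909  0.01731336  0.21920124]
0 [[244.5, 208.0], [257.5, 208.0]]
0.01 [[244.2, 212.3], [257.8, 212.3]]
0.02 [[243.8, 217.0], [258.1, 217.0]]
0.03 [[243.5, 222.2], [258.5, 222.2]]
0.04 [[243.0, 227.9], [258.9, 227.9]]
```

In both views the finger ends appear to be about 35–40 mm above the reported TCP. I open up and test this gently with a small descent, watching the force.

In the tool's units: 1 cm is 0.0133, -0.7 cm is -0.0093.

carry_out:
  translation:
    - [0, 0, 0.0133]
    - [0, 0, 0.0133]
    - [0, 0, 0.0133]
    - [0, 0, 0.0133]
    - [0, 0, 0]
    - [0, 0, -0.004]
    - [0, 0, -0.0067]
    - [0, 0, -0.0093]
    - [0, 0, -0.0093]
  delta_rot:
    - [0, 0, 0]
    - [0, 0, 0]
    - [0, 0, 0]
    - [0, 0, 0]
    - [0, 0, 0]
    - [0, 0, 0]
    - [0, 0, 0]
    - [0, 0, 0]
    - [0, 0, 0]
  gripper: [0.1, 0.44, 0.44, 0.44, 0.44, 0.44, 0.44, 0.44, 0.44]

```text
t: 5.73
ee_pos: [0.5434, -0.4537, -0.0055]
tool_rot: [0.611, 0.792, 0.0, -0.001]
ft_force: [-0.6, -0.3, 1.0]
grip_width: 0.0405
finger_force: 0.0
```

```bash
python3 - <<'E'
from h import *
s=ctrl.get_state();T=s["ee_pos"];print(s["t"],T,s["ft_force"],s["grip_width"])
out=[]
for n,(x0,y0,w,h) in dict(wrist=(180,160,150,78),side=(150,160,100,75)).items():
    c=eyes.calibration(n);im=eyes.snapshot(n)[:,:,::-1]
    v=cv2.resize(im[y0:y0+h,x0:x0+w],(600,300),interpolation=cv2.INTER_CUBIC)
    for X,col in [(T,(0,0,255)),([.5433,-.4545,.042],(255,0,0))]:
        p=proj(c,X);cv2.circle(v,(int((p[0]-x0)*600/w),int((p[1]-y0)*300/h)),3,col,-1)
    out.append(v)
cv2.imwrite("pics/m3.png",np.vstack(out))
E
```

```text
5.7333 [ 0.5433502  -0.45369589 -0.00552138] [-0.58723421 -0.28950235  0.95928483] 0.04046204513602109
```

View pics/m3.png

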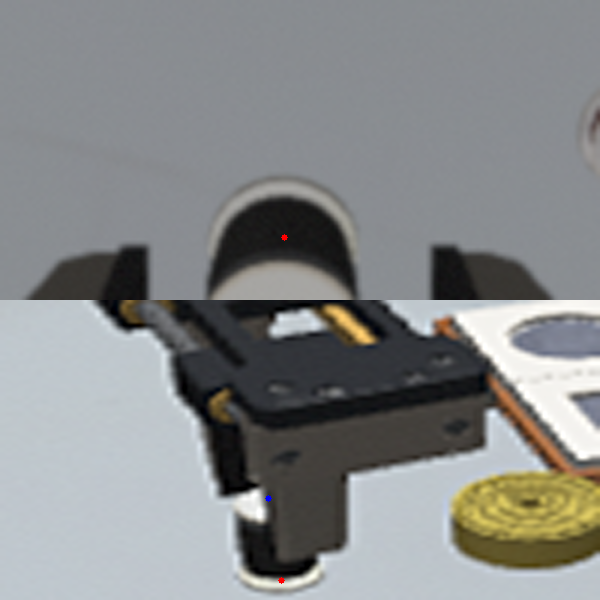

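No contact at a reported z of -5.5 mm, so the tips really are higher than the TCP. I compute by how much.

```bash
python3 - <<'E'
from h import *
s=ctrl.get_state();T=s["ee_pos"]
c=eyes.calibration("side");n=np.array([.967,.253,0])
for off in (.02,.03,.0385):
    P=[]
    for uv in [(195.8,224.5),(207.5,222)]:
        a=ray(c,uv,.0);b=ray(c,uv,.1);l=((T@n+off)-a@n)/((b-a)@n);P.append(a+l*(b-a))
    print(off,np.round(P,4).tolist())
c=eyes.calibration("wrist")
for z in (0,.01,.02,.03,.04,.05):
  print(z,[((proj(c,T+np.array([0,0,z])+o*n+.01*np.array([-.253,.967,0]))-[180,160])*[4,300/78]).round(0).tolist() for o in (-.020,.020)])
E
```

```text
0.02 [[0.5648, -0.4557, 0.0263], [0.5593, -0.4348, 0.0243]]
0.03 [[0.5753, -0.4561, 0.0353], [0.5699, -0.4356, 0.0333]]
0.0385 [[0.5841, -0.4565, 0.043], [0.5789, -0.4363, 0.041]]
0 [[168.0, 185.0], [400.0, 185.0]]
0.01 [[163.0, 201.0], [405.0, 201.0]]
0.02 [[157.0, 219.0], [411.0, 219.0]]
0.03 [[150.0, 239.0], [417.0, 239.0]]
0.04 [[143.0, 261.0], [425.0, 261.0]]
0.05 [[135.0, 285.0], [433.0, 285.0]]
```

In the tool's units: -2.5 cm is -0.0333, -2.3 cm is -0.0307.

carry_out:
  translation:
    - [0, 0, -0.0067]
    - [0, 0, -0.0133]
    - [0, 0, -0.02]
    - [0, 0, -0.0267]
    - [0, 0, -0.0307]
    - [0, 0, -0.0333]
    - [0, 0, -0.0333]
  delta_rot:
    - [0, 0, 0]
    - [0, 0, 0]
    - [0, 0, 0]
    - [0, 0, 0]
    - [0, 0, 0]
    - [0, 0, 0]
    - [0, 0, 0]
  gripper: [0.44, 0.44, 0.44, 0.44, 0.44, 0.44, 0.44]

```text
t: 6.42
ee_pos: [0.5434, -0.4538, -0.0303]
tool_rot: [0.611, 0.792, 0.0, -0.001]
ft_force: [-0.2, 0.6, 0.5]
grip_width: 0.0403
finger_force: 0.0
```

In the tool's units: -0.4 cm is -0.0053, -0.3 cm is -0.004.

carry_out:
  translation:
    - [0, 0, -0.0013]
    - [0, 0, -0.0027]
    - [0, 0, -0.004]
    - [0, 0, -0.0053]
    - [0, 0, -0.0053]
  delta_rot:
    - [0, 0, 0]
    - [0, 0, 0]
    - [0, 0, 0]
    - [0, 0, 0]
    - [0, 0, 0]
  gripper: [0.44, 0.44, 0.44, 0.44, 0.44]

```text
t: 6.83
ee_pos: [0.5437, -0.4541, -0.0336]
tool_rot: [0.611, 0.792, 0.0, -0.0]
ft_force: [-0.2, -0.6, 0.2]
grip_width: 0.0404
finger_force: 0.0
```

In the tool's units: -0.3 cm is -0.004, -0.2 cm is -0.0027.

carry_out:
  translation:
    - [0, 0, -0.0013]
    - [0, 0, -0.0027]
    - [0, 0, -0.004]
    - [0, 0, -0.004]
  delta_rot:
    - [0, 0, 0]
    - [0, 0, 0]
    - [0, 0, 0]
    - [0, 0, 0]
  gripper: [0.44, 0.44, 0.44, 0.44]

```text
t: 7.17
ee_pos: [0.5436, -0.454, -0.0368]
tool_rot: [0.611, 0.792, 0.0, -0.0]
ft_force: [-0.6, 1.3, 0.4]
grip_width: 0.0405
finger_force: 0.0
```

In the tool's units: -0.2 cm is -0.0027, -0.15 cm is -0.002.

carry_out:
  translation:
    - [0, 0, -0.0007]
    - [0, 0, -0.0013]
    - [0, 0, -0.002]
    - [0, 0, -0.0027]
    - [0, 0, -0.0027]
  delta_rot:
    - [0, 0, 0]
    - [0, 0, 0]
    - [0, 0, 0]
    - [0, 0, 0]
    - [0, 0, 0]
  gripper: [0.44, 0.44, 0.44, 0.44, 0.44]

```text
t: 7.58
ee_pos: [0.5437, -0.4541, -0.0386]
tool_rot: [0.611, 0.792, 0.0, -0.0]
ft_force: [-0.3, -0.2, 0.1]
grip_width: 0.0412
finger_force: 0.0
```

In the tool's units: -0.2 cm is -0.0027, -0.15 cm is -0.002.

carry_out:
  translation:
    - [0, 0, -0.0007]
    - [0, 0, -0.0013]
    - [0, 0, -0.002]
    - [0, 0, -0.0027]
    - [0, 0, -0.0027]
  delta_rot:
    - [0, 0, 0]
    - [0, 0, 0]
    - [0, 0, 0]
    - [0, 0, 0]
    - [0, 0, 0]
  gripper: [0.44, 0.44, 0.44, 0.44, 0.44]

```text
t: 8.0
ee_pos: [0.5438, -0.4543, -0.0387]
tool_rot: [0.611, 0.792, -0.0, -0.0]
ft_force: [-3.7, 3.6, 8.9]
grip_width: 0.0407
finger_force: 4.8
```

The table is touched at a reported z of -0.0386, so tip height = z + 0.0386. I raise a little and grip.

In the tool's units: 4.5 cm is 0.06, 2.5 cm is 0.0333.

carry_out:
  translation:
    - [0, 0, 0.0067]
    - [0, 0, 0.0067]
    - [0, 0, 0.0067]
    - [0, 0, 0.0067]
    - [0, 0, 0.0067]
    - [0, 0, 0.0067]
    - [0, 0, 0.0067]
    - [0, 0, 0.0333]
    - [0, 0, 0.06]
    - [0, 0, 0.06]
  delta_rot:
    - [0, 0, 0]
    - [0, 0, 0]
    - [0, 0, 0]
    - [0, 0, 0]
    - [0, 0, 0]
    - [0, 0, 0]
    - [0, 0, 0]
    - [0, 0, 0]
    - [0, 0, 0]
    - [0, 0, 0]
  gripper: [0.44, 0.44, 0.2, 0.2, 0.2, 0.2, 0.2, 0.2, 0.2, 0.2]
  newtons: 12

```text
t: 8.83
ee_pos: [0.546, -0.4566, 0.009]
tool_rot: [0.611, 0.792, -0.001, 0.004]
ft_force: [1.5, 0.1, 0.4]
grip_width: 0.0206
finger_force: 11.2
```

In the tool's units: -15.7 cm is -0.2093, 11.8 cm is 0.1573.

carry_out:
  translation:
    - [0, 0, 0.0267]
    - [-0.0267, 0.02, 0.04]
    - [-0.0667, 0.0533, 0.04]
    - [-0.1067, 0.08, 0.04]
    - [-0.1467, 0.1133, 0.04]
    - [-0.1867, 0.14, 0.04]
    - [-0.2093, 0.1573, 0.0267]
    - [-0.2093, 0.1573, 0.0267]
    - [-0.2093, 0.1573, 0.0267]
    - [-0.2093, 0.1573, 0.0267]
  delta_rot:
    - [0, 0, 0]
    - [0, 0, 0]
    - [0, 0, 0]
    - [0, 0, 0]
    - [0, 0, 0]
    - [0, 0, 0]
    - [0, 0, 0]
    - [0, 0, 0]
    - [0, 0, 0]
    - [0, 0, 0]
  gripper: [0.2, 0.2, 0.2, 0.2, 0.2, 0.2, 0.2, 0.2, 0.2, 0.2]

```text
t: 9.67
ee_pos: [0.3875, -0.3371, 0.0248]
tool_rot: [0.611, 0.792, -0.0, 0.001]
ft_force: [0.0, 0.3, 0.3]
grip_width: 0.0209
finger_force: 11.2
```

```bash
python3 - <<'E'
from h import *
s=ctrl.get_state();T=s["ee_pos"];print(s["t"],T,s["ft_force"],s["grip_width"],s["finger_force"])
out=[]
for n,(x0,y0,w,h) in dict(wrist=(150,130,200,110),side=(170,110,160,90)).items():
    im=eyes.snapshot(n)[:,:,::-1]
    out.append(cv2.resize(im[y0:y0+h,x0:x0+w],(540,299),interpolation=cv2.INTER_CUBIC))
cv2.imwrite("pics/m4.png",np.vstack(out))
E
```

```text
9.6667 [ 0.38754851 -0.33713251  0.02476704] [0.02497836 0.320813   0.29133217] 0.020945572442601926 11.24409445762467
```

View pics/m4.png

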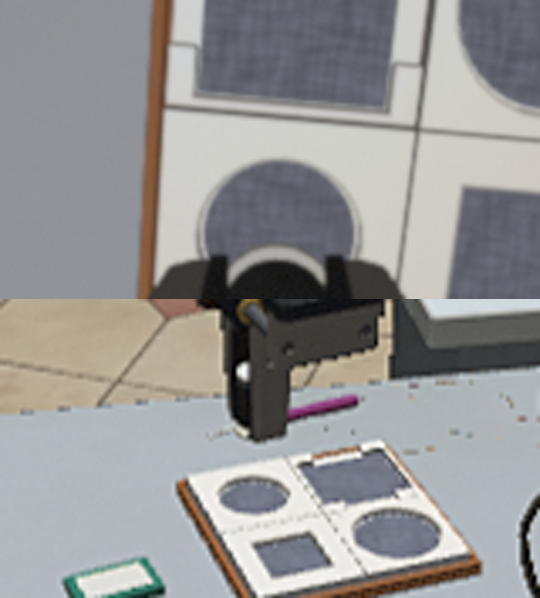

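The spool is held upright (side (240,375)) above the narrow well. I lower it to just above the block and release.

In the tool's units: -4.7 cm is -0.0627, -4.4 cm is -0.0587.

carry_out:
  translation:
    - [0.0027, -0.0013, -0.0133]
    - [0.0027, -0.0013, -0.0333]
    - [0.0027, -0.0013, -0.0493]
    - [0.0027, -0.0013, -0.0587]
    - [0.0027, -0.0013, -0.0627]
    - [0.0027, -0.0013, -0.0627]
    - [0.0027, -0.0013, -0.0627]
    - [0.0027, -0.0013, -0.0627]
    - [0.0027, -0.0013, -0.0627]
    - [0.0027, -0.0013, -0.0627]
    - [0.0027, -0.0013, -0.0627]
    - [0.0027, -0.0013, -0.0627]
  delta_rot:
    - [0, 0, 0]
    - [0, 0, 0]
    - [0, 0, 0]
    - [0, 0, 0]
    - [0, 0, 0]
    - [0, 0, 0]
    - [0, 0, 0]
    - [0, 0, 0]
    - [0, 0, 0]
    - [0, 0, 0]
    - [0, 0, 0]
    - [0, 0, 0]
  gripper: [0.2, 0.2, 0.2, 0.2, 0.2, 0.2, 0.2, 0.26, 0.32, 0.38, 0.44, 0.44]

```text
t: 10.77
ee_pos: [0.3889, -0.3373, -0.0222]
tool_rot: [0.611, 0.792, -0.0, 0.0]
ft_force: [-0.5, 0.3, 0.7]
grip_width: 0.0405
finger_force: 0.0
```

carry_out:
  translation:
    - [0, 0, 0.0267]
    - [0, 0, 0.0667]
    - [0, 0, 0.1067]
    - [0.04, 0, 0.12]
    - [0.0933, 0, 0.12]
    - [0.1467, 0, 0.12]
    - [0.2, 0, 0.12]
    - [0.2467, 0, 0.1067]
    - [0.28, 0, 0.08]
    - [0.2853, 0, 0.0533]
    - [0.2853, 0, 0.0267]
    - [0.2853, 0, 0.0067]
    - [0.2853, 0, -0.0093]
    - [0.2853, 0, -0.0147]
    - [0.2853, 0, -0.0147]
    - [0.2853, 0, -0.0147]
  delta_rot:
    - [0, 0, 0]
    - [0, 0, 0]
    - [0, 0, 0]
    - [0, 0, 0]
    - [0, 0, 0]
    - [0, 0, 0]
    - [0, 0, 0]
    - [0, 0, 0]
    - [0, 0, 0]
    - [0, 0, 0]
    - [0, 0, 0]
    - [0, 0, 0]
    - [0, 0, 0]
    - [0, 0, 0]
    - [0, 0, 0]
    - [0, 0, 0]
  gripper: [0.44, 0.44, 0.44, 0.62, 0.62, 0.62, 0.62, 0.62, 0.62, 0.62, 0.62, 0.62, 0.62, 0.62, 0.62, 0.62]

```text
t: 12.1
ee_pos: [0.603, -0.3378, -0.0325]
tool_rot: [0.611, 0.791, -0.0, 0.001]
ft_force: [0.3, 1.0, 0.3]
grip_width: 0.057
finger_force: 0.0
```

```bash
python3 - <<'E'
from h import *
s=ctrl.get_state();print(s["t"],s["ee_pos"],s["ft_force"],s["grip_width"])
c=eyes.calibration("wrist");im=cv2.GaussianBlur(eyes.snapshot("wrist"),(3,3),0);hsv=cv2.cvtColor(im,cv2.COLOR_RGB2HSV)
H,S,V=[hsv[...,i].astype(int) for i in range(3)]
ce,A,cn=blob((H>8)&(H<22)&(S>110),proj(c,[.603,-.337,.013]));r=rect(c,cn,.013);print("wax",A,np.round(r[0],4),np.round(r[1],4))
c=eyes.calibration("side");im=eyes.snapshot("side")
cv2.imwrite("pics/m5.png",cv2.resize(im[100:300,160:380,::-1],(660,600),interpolation=cv2.INTER_CUBIC))
E
```

```text
12.1 [ 0.60302208 -0.33775902 -0.03253922] [0.31727507 1.02267923 0.34446024] 0.05696284773559771
wax 3449 [ 0.6033 -0.3341] [0.0368 0.0387]
```

View pics/m5.png

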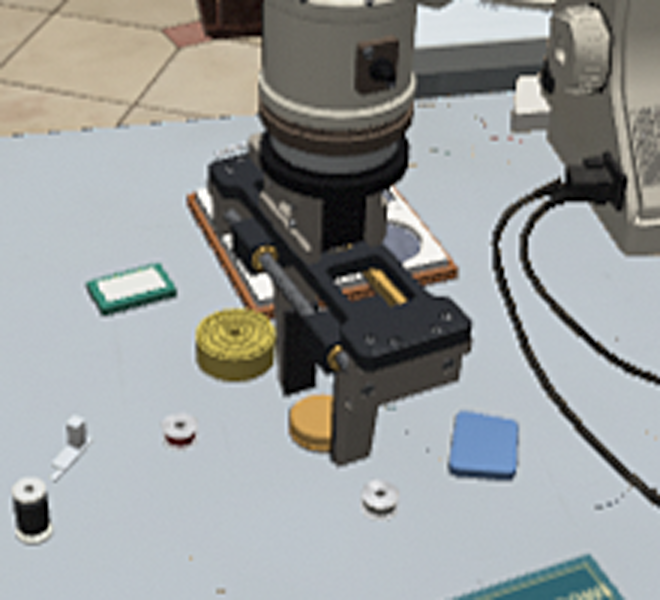

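The wax at (320,423) lies between the open fingers. I grip it, lift it and carry it to the wide well.

In the tool's units: -15.9 cm is -0.212, -14 cm is -0.1867.

carry_out:
  translation:
    - [0, 0.0027, -0.0013]
    - [0, 0.0027, -0.0013]
    - [0, 0.0027, -0.0013]
    - [0, 0.0027, -0.0013]
    - [0, 0.0027, -0.0013]
    - [0, 0.0027, -0.0013]
    - [0, 0.0027, 0.0267]
    - [0, 0.0027, 0.0667]
    - [-0.04, 0.02, 0.0933]
    - [-0.0933, 0.0467, 0.0933]
    - [-0.1467, 0.0733, 0.0933]
    - [-0.1867, 0.0933, 0.0933]
    - [-0.212, 0.1013, 0.0933]
    - [-0.212, 0.1013, 0.0667]
    - [-0.212, 0.1013, 0.0667]
    - [-0.212, 0.1013, 0.0667]
  delta_rot:
    - [0, 0, 0]
    - [0, 0, 0]
    - [0, 0, 0]
    - [0, 0, 0]
    - [0, 0, 0]
    - [0, 0, 0]
    - [0, 0, 0]
    - [0, 0, 0]
    - [0, 0, 0]
    - [0, 0, 0]
    - [0, 0, 0]
    - [0, 0, 0]
    - [0, 0, 0]
    - [0, 0, 0]
    - [0, 0, 0]
    - [0, 0, 0]
  gripper: [0.62, 0.35, 0.35, 0.35, 0.35, 0.35, 0.35, 0.35, 0.35, 0.35, 0.35, 0.35, 0.35, 0.35, 0.35, 0.35]
  newtons: 15

```text
t: 13.53
ee_pos: [0.4431, -0.2607, 0.016]
tool_rot: [0.611, 0.792, 0.0, -0.001]
ft_force: [0.4, -0.2, -0.5]
grip_width: 0.0382
finger_force: 15.0
```

```bash
python3 - <<'E'
from h import *
s=ctrl.get_state();print(s["t"],s["ee_pos"],s["ft_force"],s["grip_width"],s["finger_force"])
T=s["ee_pos"]
c=eyes.calibration("wrist");im=cv2.GaussianBlur(eyes.snapshot("wrist"),(3,3),0);hsv=cv2.cvtColor(im,cv2.COLOR_RGB2HSV)
H,S,V=[hsv[...,i].astype(int) for i in range(3)]
z=T[2]+.0386+.008
ce,A,cn=blob((H>8)&(H<22)&(S>110),proj(c,[T[0],T[1],z]));r=rect(c,cn,z);print("wax",A,np.round(r[0],4),np.round(r[1],4))
E
```

```text
13.5333 [ 0.44313171 -0.26065392  0.01600796] [ 0.41304377 -0.15233637 -0.50134176] 0.03818738868508337 14.999978989362717
wax 3557 [ 0.4435 -0.2599] [0.0384 0.0379]
```

carry_out:
  translation:
    - [0.0013, -0.0013, -0.0133]
    - [0.0013, -0.0013, -0.0293]
    - [0.0013, -0.0013, -0.0427]
    - [0.0013, -0.0013, -0.0493]
    - [0.0013, -0.0013, -0.0507]
    - [0.0013, -0.0013, -0.0507]
    - [0.0013, -0.0013, -0.0507]
    - [0.0013, -0.0013, -0.0507]
    - [0.0013, -0.0013, -0.0507]
    - [0.0013, -0.0013, -0.0507]
    - [0.0013, -0.0013, -0.0507]
    - [0.0013, -0.0013, -0.02]
    - [0.0013, -0.0013, 0.0267]
    - [0.0013, -0.0013, 0.0667]
    - [0.0013, -0.0013, 0.0667]
  delta_rot:
    - [0, 0, 0]
    - [0, 0, 0]
    - [0, 0, 0]
    - [0, 0, 0]
    - [0, 0, 0]
    - [0, 0, 0]
    - [0, 0, 0]
    - [0, 0, 0]
    - [0, 0, 0]
    - [0, 0, 0]
    - [0, 0, 0]
    - [0, 0, 0]
    - [0, 0, 0]
    - [0, 0, 0]
    - [0, 0, 0]
  gripper: [0.35, 0.35, 0.35, 0.35, 0.35, 0.35, 0.4, 0.44, 0.48, 0.54, 0.54, 0.54, 0.54, 0.54, 0.54]

```text
t: 14.83
ee_pos: [0.4485, -0.2657, 0.0732]
tool_rot: [0.611, 0.792, -0.001, 0.006]
ft_force: [0.6, -0.9, 1.1]
grip_width: 0.0496
finger_force: 0.0
```

In the tool's units: 19.2 cm is 0.256, -3.5 cm is -0.0467, 0.95 rad is 0.3024.

carry_out:
  translation:
    - [0.0267, 0, 0.0267]
    - [0.0667, 0.0027, 0.0267]
    - [0.1067, 0.0053, 0.0267]
    - [0.1467, 0.008, 0.0267]
    - [0.1867, 0.0107, 0.0133]
    - [0.2267, 0.0133, 0]
    - [0.256, 0.0147, -0.0133]
    - [0.256, 0.0147, -0.0333]
    - [0.256, 0.0147, -0.0467]
    - [0.256, 0.0147, -0.0467]
    - [0.256, 0.0147, -0.0467]
    - [0.256, 0.0147, -0.0467]
  delta_rot:
    - [0, 0, 0.0318]
    - [0, 0, 0.07]
    - [0, 0, 0.1082]
    - [0, 0, 0.1464]
    - [0, 0, 0.1846]
    - [0, 0, 0.2228]
    - [0, 0, 0.261]
    - [0, 0, 0.2928]
    - [0, 0, 0.3024]
    - [0, 0, 0.3024]
    - [0, 0, 0.3024]
    - [0, 0, 0.3024]
  gripper: [0.54, 0.54, 0.54, 0.56, 0.56, 0.56, 0.56, 0.56, 0.56, 0.56, 0.56, 0.56]

```text
t: 15.83
ee_pos: [0.6369, -0.2514, 0.0321]
tool_rot: [0.182, 0.983, -0.0, 0.0]
ft_force: [0.2, 0.2, 1.0]
grip_width: 0.0514
finger_force: 0.0
```

```bash
python3 - <<'E'
from h import *
s=ctrl.get_state();print(s["t"],s["ee_pos"],s["tool_rot"],s["ft_force"],s["grip_width"],s["q"])
x,y=s["tool_rot"][:2];print("yaw of closing",np.degrees(np.arctan2(2*y*y-1,2*x*y)))
c=eyes.calibration("wrist");im=eyes.snapshot("wrist");cv2.imwrite("pics/w2.png",cv2.resize(im[:,:,::-1],(640,480)));im=cv2.GaussianBlur(im,(3,3),0);hsv=cv2.cvtColor(im,cv2.COLOR_RGB2HSV)
H,S,V=[hsv[...,i].astype(int) for i in range(3)]
ce,A,cn=blob((H>95)&(H<118)&(S>70),proj(c,[.636,-.25,.008]),100);r=rect(c,cn,.008);print("chalk",A,np.round(r[0],4),np.round(r[1],4),r[2])
E
```

```text
15.8333 [ 0.6369399  -0.2514332   0.03208201] [ 1.81967109e-01  9.83304539e-01 -1.45545276e-04  3.66134313e-04] [0.22406545 0.24478161 1.04285881] 0.051441853084321296 [-5.51972311e-01  5.64693743e-01  1.37259437e+00 -7.91945029e-06
  1.20351657e+00 -1.75679259e+00]
yaw of closing 69.03127647318928
chalk 2660 [ 0.6366 -0.2485] [0.0362 0.0474] 68.99032592773438
```

View pics/w2.png

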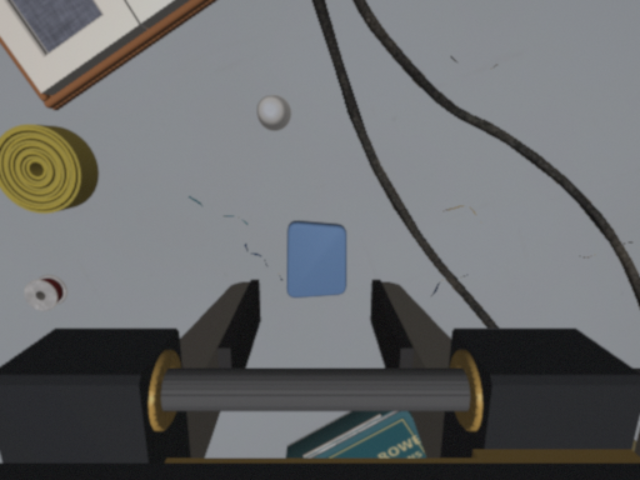

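The chalk at (317,258) is aligned with the fingers, and the cable on the right is clear. I descend and grip.

In the tool's units: -6.8 cm is -0.0907, -6.4 cm is -0.0853.

carry_out:
  translation:
    - [0, 0.0013, -0.0267]
    - [0, 0.0013, -0.0533]
    - [0, 0.0013, -0.0733]
    - [0, 0.0013, -0.0853]
    - [0, 0.0013, -0.0907]
    - [0, 0.0013, -0.0907]
    - [0, 0.0013, -0.0907]
    - [0, 0.0013, -0.0907]
    - [0, 0.0013, -0.0907]
    - [0, 0.0013, -0.0907]
    - [0, 0.0013, -0.0907]
    - [0, 0.0013, -0.0907]
  delta_rot:
    - [0, 0, 0]
    - [0, 0, 0]
    - [0, 0, 0]
    - [0, 0, 0]
    - [0, 0, 0]
    - [0, 0, 0]
    - [0, 0, 0]
    - [0, 0, 0]
    - [0, 0, 0]
    - [0, 0, 0]
    - [0, 0, 0]
    - [0, 0, 0]
  gripper: [0.56, 0.56, 0.56, 0.56, 0.56, 0.56, 0.56, 0.34, 0.34, 0.34, 0.34, 0.34]
  newtons: 15

```text
t: 16.88
ee_pos: [0.6376, -0.2506, -0.0353]
tool_rot: [0.181, 0.983, -0.0, 0.001]
ft_force: [-0.3, 0.3, 4.3]
grip_width: 0.036
finger_force: 15.0
```

In the tool's units: -25.9 cm is -0.3453, -2.1 cm is -0.028, -1.04 rad is -0.331.

carry_out:
  translation:
    - [0, 0, 0.0133]
    - [0, 0, 0.04]
    - [0, 0, 0.08]
    - [-0.04, -0.0027, 0.1067]
    - [-0.08, -0.0067, 0.1067]
    - [-0.12, -0.0107, 0.1067]
    - [-0.16, -0.0133, 0.1067]
    - [-0.2, -0.0173, 0.1067]
    - [-0.24, -0.02, 0.1067]
    - [-0.28, -0.0227, 0.1067]
    - [-0.32, -0.0267, 0.1067]
    - [-0.3453, -0.028, 0.1067]
    - [-0.3453, -0.028, 0.0933]
    - [-0.3453, -0.028, 0.08]
    - [-0.3453, -0.028, 0.08]
    - [-0.3453, -0.028, 0.08]
  delta_rot:
    - [0, 0, 0]
    - [0, 0, 0]
    - [0, 0, 0]
    - [0, 0, -0.0382]
    - [0, 0, -0.0764]
    - [0, 0, -0.1146]
    - [0, 0, -0.1528]
    - [0, 0, -0.191]
    - [0, 0, -0.2292]
    - [0, 0, -0.2674]
    - [0, 0, -0.3056]
    - [0, 0, -0.331]
    - [0, 0, -0.331]
    - [0, 0, -0.331]
    - [0, 0, -0.331]
    - [0, 0, -0.331]
  gripper: [0.34, 0.34, 0.34, 0.34, 0.34, 0.34, 0.34, 0.34, 0.34, 0.34, 0.34, 0.34, 0.34, 0.34, 0.34, 0.34]

```text
t: 18.22
ee_pos: [0.3779, -0.2705, 0.0227]
tool_rot: [0.645, 0.764, 0.0, -0.001]
ft_force: [0.1, -0.7, -0.3]
grip_width: 0.0363
finger_force: 14.9
```

```bash
python3 - <<'E'
from h import *
s=ctrl.get_state();T=s["ee_pos"];print(s["t"],T,s["ft_force"],s["grip_width"],s["finger_force"])
x,y=s["tool_rot"][:2];print("yaw of closing",np.degrees(np.arctan2(2*y*y-1,2*x*y)))
c=eyes.calibration("wrist");im=eyes.snapshot("wrist");im=cv2.GaussianBlur(im,(3,3),0);hsv=cv2.cvtColor(im,cv2.COLOR_RGB2HSV)
H,S,V=[hsv[...,i].astype(int) for i in range(3)]
z=T[2]+.0386+.005
ce,A,cn=blob((H>95)&(H<118)&(S>70),proj(c,[T[0],T[1],z]),100);r=rect(c,cn,z);print("chalk",A,np.round(r[0],4),np.round(r[1],4),r[2])
im=eyes.snapshot("side");cv2.imwrite("pics/m6.png",cv2.resize(im[90:250,180:360,::-1],(675,600),interpolation=cv2.INTER_CUBIC))
E
```

```text
18.2167 [ 0.3779282  -0.27048138  0.02272536] [ 0.08356195 -0.69718379 -0.29636133] 0.036285657022208484 14.922292335998577
yaw of closing 9.598539809482862
chalk 5022 [ 0.3781 -0.2665] [0.0377 0.0485] 8.094762802124023
```

View pics/m6.png

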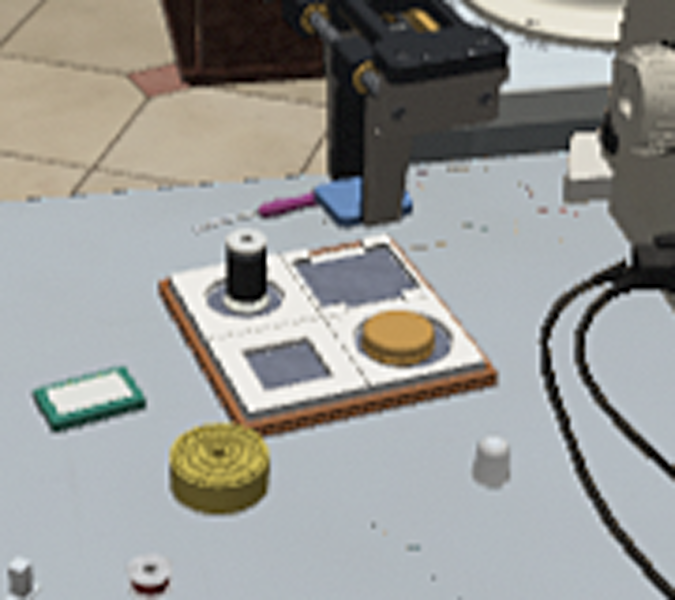

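Both earlier pieces sit in their wells: spool (247,275), wax (397,337). The chalk is held level over its pocket, so I shift it -4 mm in y, lower and release.

In the tool's units: -4.5 cm is -0.06, -3.5 cm is -0.0467.

carry_out:
  translation:
    - [0.0013, -0.0053, -0.0133]
    - [0.0013, -0.0053, -0.0293]
    - [0.0013, -0.0053, -0.0467]
    - [0.0013, -0.0053, -0.056]
    - [0.0013, -0.0053, -0.06]
    - [0.0013, -0.0053, -0.06]
    - [0.0013, -0.0053, -0.06]
    - [0.0013, -0.0053, -0.06]
    - [0.0013, -0.0053, -0.06]
    - [0.0013, -0.0053, -0.06]
    - [0.0013, -0.0053, -0.06]
  delta_rot:
    - [0, 0, 0]
    - [0, 0, 0]
    - [0, 0, 0]
    - [0, 0, 0]
    - [0, 0, 0]
    - [0, 0, 0]
    - [0, 0, 0]
    - [0, 0, 0]
    - [0, 0, 0]
    - [0, 0, 0]
    - [0, 0, 0]
  gripper: [0.34, 0.34, 0.34, 0.34, 0.34, 0.34, 0.34, 0.42, 0.48, 0.53, 0.53]

```text
t: 19.23
ee_pos: [0.379, -0.2755, -0.0211]
tool_rot: [0.646, 0.763, -0.0, 0.0]
ft_force: [-0.1, -0.0, -0.4]
grip_width: 0.0485
finger_force: 0.0
```

```bash
python3 - <<'E'
from h import *
s=ctrl.get_state();T=s["ee_pos"];print(s["t"],T,s["ft_force"],s["grip_width"],s["finger_force"])
c=eyes.calibration("wrist");im=eyes.snapshot("wrist");im=cv2.GaussianBlur(im,(3,3),0);hsv=cv2.cvtColor(im,cv2.COLOR_RGB2HSV)
H,S,V=[hsv[...,i].astype(int) for i in range(3)]
z=.018
ce,A,cn=blob((H>95)&(H<118)&(S>70),proj(c,[T[0],T[1],z]),100);r=rect(c,cn,z);print("chalk",A,np.round(r[0],4),np.round(r[1],4),r[2])
E
```

```text
19.2333 [ 0.37898555 -0.27546987 -0.02109019] [-0.05786147 -0.02532207 -0.44298917] 0.048519506967841734 0.0
chalk 4788 [ 0.3787 -0.2716] [0.0369 0.0486] 10.928817749023438
```

In the tool's units: 16.7 cm is 0.2227, 3.4 cm is 0.0453.

carry_out:
  translation:
    - [0, 0, 0.0267]
    - [0, 0, 0.0667]
    - [0, 0, 0.1067]
    - [0.04, 0.008, 0.12]
    - [0.08, 0.016, 0.12]
    - [0.12, 0.024, 0.12]
    - [0.16, 0.032, 0.12]
    - [0.2, 0.04, 0.1067]
    - [0.2227, 0.0453, 0.0867]
    - [0.2227, 0.0453, 0.0667]
    - [0.2227, 0.0453, 0.0667]
    - [0.2227, 0.0453, 0.0667]
    - [0.2227, 0.0453, 0.0667]
  delta_rot:
    - [0, 0, 0]
    - [0, 0, 0]
    - [0, 0, 0]
    - [0, 0, 0]
    - [0, 0, 0]
    - [0, 0, 0]
    - [0, 0, 0]
    - [0, 0, 0]
    - [0, 0, 0]
    - [0, 0, 0]
    - [0, 0, 0]
    - [0, 0, 0]
    - [0, 0, 0]
  gripper: [0.53, 0.53, 0.53, 0.42, 0.42, 0.42, 0.42, 0.42, 0.42, 0.42, 0.42, 0.42, 0.42]

```text
t: 20.37
ee_pos: [0.5457, -0.2416, 0.0292]
tool_rot: [0.646, 0.763, -0.0, 0.0]
ft_force: [1.3, -0.2, 0.5]
grip_width: 0.0384
finger_force: 0.0
```

```bash
python3 - <<'E'
from h import *
s=ctrl.get_state();T=s["ee_pos"];print(s["t"],T,s["ft_force"],s["grip_width"])
c=eyes.calibration("wrist");im=eyes.snapshot("wrist");np.save("w3.npy",im)
p=proj(c,[.546,-.241,.011]).astype(int);print(p)
y0,x0=p[1]-28,p[0]-28;roi=im[y0:y0+56,x0:x0+56].astype(float)
roi=cv2.GaussianBlur(roi,(3,3),0);bg=np.median(roi.reshape(-1,3),0);d=np.abs(roi-bg).sum(2);print(bg)
m=d>40
ce,A,cn=blob(m,np.array([28,28]),20);print("diff",ce,A)
for z in (.0,.011,.02):
  r=rect(c,cn+[x0,y0],z);print(z,np.round(ray(c,ce+[x0,y0],z)[:2],4),np.round(r[0],4),np.round(r[1],4))
for r_ in m[::2]: print("".join(".#"[int(v)] for v in r_))
E
```

```text
20.3667 [ 0.54567012 -0.24157669  0.02923443] [ 1.26216679 -0.23338835  0.50612424] 0.038366802668967706
[251 213]
[144.875  148.4375 152.875 ]
diff [28.65625   30.6171875] 128
0.0 [ 0.5468 -0.2462] [ 0.5468 -0.2464] [0.0092 0.0099]
0.011 [ 0.5462 -0.2428] [ 0.5462 -0.2429] [0.0088 0.0094]
0.02 [ 0.5457 -0.24  ] [ 0.5458 -0.2401] [0.0084 0.0091]
........................................................
........................................................
........................................................
........................................................
........................................................
........................................................
...........................#######......................
.......................##############...................
....................####################................
...................######################...............
..................########################..............
.................#########.......##########.............
.................######.............#######.............
.................####....########....#####..............
..................##...############...####..............
...................#..##############..###...............
.......................#############..##................
........................###########...#.................
..........................#######....#..................
........................................................
........................................................
........................................................
........................................................
........................................................
........................................................
........................................................
........................................................
........................................................
```

In the tool's units: -6.4 cm is -0.0853, -6.2 cm is -0.0827.

carry_out:
  translation:
    - [0, 0.0013, -0.0267]
    - [0, 0.0013, -0.0533]
    - [0, 0.0013, -0.0733]
    - [0, 0.0013, -0.0827]
    - [0, 0.0013, -0.0853]
    - [0, 0.0013, -0.0853]
    - [0, 0.0013, -0.0853]
    - [0, 0.0013, -0.0853]
    - [0, 0.0013, -0.0853]
    - [0, 0.0013, -0.0853]
    - [0, 0.0013, -0.0853]
    - [0, 0.0013, -0.0853]
    - [0, 0.0013, -0.0587]
    - [0, 0.0013, -0.0187]
    - [0, 0.0013, 0.008]
    - [0, 0.0013, 0.008]
  delta_rot:
    - [0, 0, 0]
    - [0, 0, 0]
    - [0, 0, 0]
    - [0, 0, 0]
    - [0, 0, 0]
    - [0, 0, 0]
    - [0, 0, 0]
    - [0, 0, 0]
    - [0, 0, 0]
    - [0, 0, 0]
    - [0, 0, 0]
    - [0, 0, 0]
    - [0, 0, 0]
    - [0, 0, 0]
    - [0, 0, 0]
    - [0, 0, 0]
  gripper: [0.42, 0.42, 0.42, 0.42, 0.42, 0.42, 0.15, 0.15, 0.15, 0.15, 0.15, 0.15, 0.15, 0.15, 0.15, 0.15]
  newtons: 10

```text
t: 21.75
ee_pos: [0.5489, -0.2423, 0.0394]
tool_rot: [0.646, 0.763, 0.0, 0.004]
ft_force: [0.6, -1.0, 0.2]
grip_width: 0.0162
finger_force: 9.9
```

In the tool's units: -9 cm is -0.12, -8.7 cm is -0.116.

carry_out:
  translation:
    - [-0.0267, -0.0267, 0]
    - [-0.0533, -0.0533, 0]
    - [-0.08, -0.08, 0]
    - [-0.1067, -0.1027, 0]
    - [-0.12, -0.116, 0]
    - [-0.12, -0.116, 0]
    - [-0.12, -0.116, -0.02]
    - [-0.12, -0.116, -0.04]
    - [-0.12, -0.116, -0.0533]
    - [-0.12, -0.116, -0.0533]
    - [-0.12, -0.116, -0.0533]
  delta_rot:
    - [0, 0, 0]
    - [0, 0, 0]
    - [0, 0, 0]
    - [0, 0, 0]
    - [0, 0, 0]
    - [0, 0, 0]
    - [0, 0, 0]
    - [0, 0, 0]
    - [0, 0, 0]
    - [0, 0, 0]
    - [0, 0, 0]
  gripper: [0.15, 0.15, 0.15, 0.15, 0.15, 0.15, 0.15, 0.15, 0.15, 0.15, 0.15]

```text
t: 22.67
ee_pos: [0.4555, -0.326, -0.0065]
tool_rot: [0.646, 0.764, 0.0, -0.001]
ft_force: [-0.2, -0.1, -0.0]
grip_width: 0.0158
finger_force: 9.9
```

In the tool's units: 26 cm is 0.3467, -1.5 cm is -0.02.

carry_out:
  translation:
    - [0, -0.0013, -0.0093]
    - [0, -0.0013, -0.016]
    - [0, -0.0013, -0.02]
    - [0, -0.0013, -0.02]
    - [0, -0.0013, -0.02]
    - [0, -0.0013, -0.02]
    - [0, -0.0013, -0.02]
    - [0, -0.0013, -0.02]
    - [0, -0.0013, -0.02]
    - [0, -0.0013, 0.0133]
    - [0, -0.0013, 0.0533]
    - [0, -0.0013, 0.1067]
    - [0, -0.0013, 0.16]
    - [0, 0.04, 0.2133]
    - [0, 0.0667, 0.2667]
    - [0, 0.0667, 0.32]
    - [0, 0.0667, 0.3467]
    - [0, 0.0667, 0.3467]
    - [0, 0.0667, 0.3467]
  delta_rot:
    - [0, 0, 0]
    - [0, 0, 0]
    - [0, 0, 0]
    - [0, 0, 0]
    - [0, 0, 0]
    - [0, 0, 0]
    - [0, 0, 0]
    - [0, 0, 0]
    - [0, 0, 0]
    - [0, 0, 0]
    - [0, 0, 0]
    - [0, 0, 0]
    - [0, 0, 0]
    - [0, 0, 0]
    - [0, 0, 0]
    - [0, 0, 0]
    - [0, 0, 0]
    - [0, 0, 0]
    - [0, 0, 0]
  gripper: [0.15, 0.15, 0.15, 0.15, 0.15, 0.2, 0.26, 0.34, 0.38, 0.38, 0.38, 0.38, 0.38, 0.38, 0.38, 0.38, 0.38, 0.38, 0.38]

```text
t: 24.25
ee_pos: [0.4567, -0.2779, 0.2569]
tool_rot: [0.646, 0.763, -0.0, 0.002]
ft_force: [-0.8, -0.2, -0.8]
grip_width: 0.035
finger_force: 0.0
```

```bash
python3 - <<'E'
from h import *
s=ctrl.get_state();print(s["t"],s["ee_pos"],s["ft_force"])
out=[]
a=eyes.snapshot("wrist")[:,:,::-1];b=eyes.snapshot("side")[:,:,::-1]
c=eyes.calibration("wrist");p=proj(c,[.418,-.299,.015]).astype(int)
a=a[max(0,p[1]-75):p[1]+75,max(0,p[0]-100):p[0]+100]
a=cv2.resize(a,(400,300),interpolation=cv2.INTER_CUBIC);b=cv2.resize(b[130:250,190:350],(400,300),interpolation=cv2.INTER_CUBIC)
cv2.imwrite("pics/end.png",np.vstack([a,b]))
E
```

```text
24.25 [ 0.45673043 -0.27794796  0.25691904] [-0.76882269 -0.22050578 -0.81216245]
```

View pics/end.png

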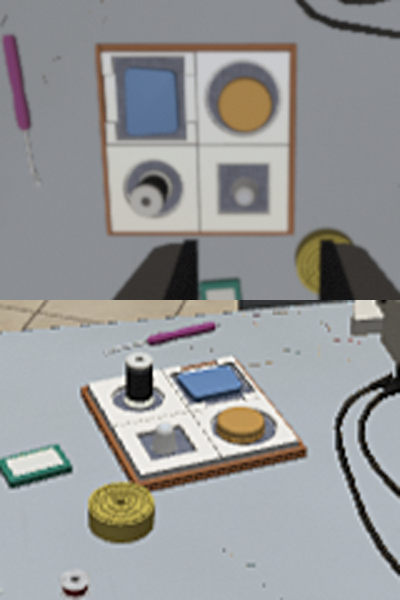

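```bash
python3 - <<'E'
from h import *
c=eyes.calibration("wrist");im=cv2.GaussianBlur(eyes.snapshot("wrist"),(3,3),0);hsv=cv2.cvtColor(im,cv2.COLOR_RGB2HSV)
H,S,V=[hsv[...,i].astype(int) for i in range(3)]
def show(n,m,X):
    ce,A,cn=blob(m,proj(c,X),30);r=rect(c,cn,X[2]);print(n,A,np.round(r[0],4),np.round(r[1],4),round(r[2],1))
show("wax",(H>8)&(H<22)&(S>110),[.444,-.26,.023])
show("chalk",(H>95)&(H<118)&(S>70),[.378,-.271,.018])
show("wax well+wax",(V<118)|(S>100),[.444,-.26,.0125])
show("chalk pocket+chalk",(V<118)|(S>100),[.378,-.271,.0125])
print(ctrl.get_state()["ft_force"])
E
```

```text
wax 533 [ 0.4459 -0.2631] [0.035 0.035] 9.5
chalk 858 [ 0.3805 -0.2722] [0.0371 0.047 ] 7.7
wax well+wax 878 [ 0.4436 -0.2591] [0.0473 0.047 ] 9.5
chalk pocket+chalk 822 [ 0.3779 -0.2703] [0.0467 0.0562] 8.4
[ 0.02427258 -0.28654699 -1.09986966]
```

```bash
python3 -c "
from bench import job
print(job.finish_job())"
```

```text
the job is handed in; nothing more can be done
None
```

I handed the job in at about 24 s: the last views show the spool, beeswax, chalk and thimble each inside its own pocket, and the tape measure and needle case left where they lay; the hand-in returned no verdict.

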